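# Find the latched stirrer key by touch and release it

## Robot

A 6-joint arm with a two-finger parallel gripper is mounted at the origin on a cart in front of the work surface, level with it; the furniture and walls round the work are solid. World frame = base frame: x ahead of the robot, y to its left, z up, the work surface at z = 0. Lengths are in mm, angles in degrees, forces in N, time in s.
With the tool pointing down it reaches from about 300 to 850 mm from the base axis. Payload 4.2 kg.
Tool frame: the origin (TCP) lies midway between the tips of the shut fingers; the grasp point (between the pads) lies 19 mm behind it (env.grasp_offset is the distance from the TCP to the grasp point, in mm); z points along the fingers, y is the line along which they close (so a half turn about z gives the same grasp; the last joint's range is limited). The gripper opens to 91 mm and grips with 3 to 60 N. Pads are 32 mm wide; open, the fingers measure 118 mm over their backs; the gripper's body (76 mm by 178 mm) begins 60 mm behind the grasp point.
Start: joints at [71.62, 18.312, 89.639, -0, 72.044, -1.146], TCP at [170.366, 549.198, 213.976] pointing down, gripper open.
Joint ranges: [-177.97, 177.97], [-48.28, 115.42], [12.27, 149.76], [-77.06, 257.06], [2.81, 150.46], [-146.56, 146.56]. Speed limits (degrees/s): [147.25, 147.25, 180, 180, 180, 180].

## Interface

Orientations are given as [roll, pitch, yaw] about the fixed x, y, z axes, in that order (R = Rz(yaw) Ry(pitch) Rx(roll)).
In Python, from workcell import env, optics gives the robot as it stands. The module is installed in compiled form; this text tells all that it offers.
- The arm moves only by the tool send_rows, never from a script. Its argument "targets" is a list that holds one entry, the list of rows, each a list of 7 numbers: the turn, a rotation vector about the world's x, y, z scaled (see below), then the shift along the world's x, y, z scaled (see below), then the closure, from -1 (fully open) to 1 (shut). In form: [[[rx, ry, rz, x, y, z, gripper], ...]]. A call has 1 to 12 rows; each row shifts and turns the commanded pose from where the row before left it; what a row does not reach is not made up. The controller multiplies each number of a shift by 0.2 m and each number of a turn by pi/2 rad. A row lasts 1/10 s, in which the tool goes at most 50 mm and 8.59 degrees, less where a joint would pass 70% of its speed; a pose out of reach is approached as far as the arm can. A call with a number of a shift or a turn outside -1 to 1 is refused whole. A call with a gripper value outside its range is refused whole. The fingers move at their own pace and stop on an object; "grip_force" is the grip in N (left out, the last holds). Time passes only in rows, so rows that do not move let the fingers close. It gives the time, the measured TCP pose, the force, the opening and the grip force at its end, in the units of the state.
- env.state(): the state, without advancing time (a new reading comes with each control period).
- optics.grab_frame(name): name is "scene" or "top"; returns (picture, depth): 420x560x3 uint8, red, green, blue; 420x560 float32, mm along the optical axis (not along the pixel's ray), 0 where there is no reading.
- optics.camera_info(name): a dict with "camera_matrix" (3x3 intrinsics, pixels), "R" (3x3) and "t" (3): a world point X has camera coordinates R X + t. Camera axes: x right, y down, z forward; pixel columns grow to the right and rows downward; lengths in mm; the calibration is good to about 2 mm. A picture is of the moment at which its call begins. camera_info takes no time and is no camera call.
- env.job_done(): hands the job in; it is judged then, once.
Trained networks look in the newest picture that a camera, given by its name, has taken for a name from the list of things; names that differ only in an ending like _2 or _b are one class to them, and where a whole thing is asked for, a point or a joint stands for the part that bears it (a point fixed in the world has none). Each returns a list of dicts, best first, with "conf" (0 to 1); they miss things now and then, are a little off and sometimes report something else, mostly with a low value. They report only what shows in the picture. A call takes as long as a camera call.
- optics.silhouettes(camera, name): "mask" (420x560 bool, what is visible of it) and "at" ([column, row] in pixels, amid what is visible of it).
- optics.place_of(camera, name): "at" ([column, row] in pixels: a listed point, or the origin of a listed thing).
The state is a dict: "time_s": time; "qpos": joint angles; "qvel": joint speeds; "effort": joint torques, N m; "ee_pos": TCP position; "ee_rot": TCP orientation; "force": force on the tool from outside, world axes, zero at the start; "torque": the same for the moment, N m; "gripper_width": finger opening in mm; "gripper_force": force on a finger pad.
Only numpy, scipy, OpenCV 4.12 (cv2) and the standard library are available. Lean on these libraries where they do the work, as an engineer would, in place of code of your own. Each camera call takes 0.05 s, during which the arm holds its last target. There are 200 camera calls.

## Task

One of the four identical keys of the stirrer has been left latched down. With the fingertips, tap all four keys lightly one after the other, from the left-hand end of the row to the right, without releasing the latched one or pushing any of the others right in; then press the latched key right in and let it go, so that all four keys stand up. Leave the jars, vial, small bottle and timer where they stand.

Things in the scene. Friction and masses are not known exactly. Their poses are not given: they have to be found in the camera images.
- stirrer: low white four-place stirrer, fixed to the worktop, 170 mm deep (x), 220 mm wide (y), deck at 45 mm. Origin: centre of its underside; x to its back, y to its left end as seen from the robot. Four keys in a row along y, 48 mm apart, 52 mm in front of the centre; four round steel plates 43 mm behind the centre, on which a jar and a vial stand. Nothing stands above the keys.
- key_1: one of four identical square white keys, cap 26 x 26 mm; its number tells neither its place nor its state. Origin: centre of the cap's top face, z up. Height of the top above the worktop: 59 mm when up, 55 mm when latched, 52 mm pushed in to the stop of its travel (all four keys).
- key_2: one of four identical square white keys, cap 26 x 26 mm; its number tells neither its place nor its state. Origin: centre of the cap's top face, z up. Feel (all four keys): an up key begins to sink under 1.2 N, 1 mm more for each further 0.45 N, and springs back; a latched key is firm below 3 N.
- key_3: one of four identical square white keys, cap 26 x 26 mm; its number tells neither its place nor its state. Origin: centre of the cap's top face, z up. Action (all four keys): pushed in to its stop (5 N is enough) and let go, a latched key springs fully up; an up key must not be pushed in more than 5 mm.
- key_4: one of four identical square white keys, cap 26 x 26 mm; its number tells neither its place nor its state. Origin: centre of the cap's top face, z up. Heights, feel and action as told for the other keys.
- jar_on_plate: glass sample jar with black screw cap, 45 mm across, 61 mm high, standing on a stirring plate; loose, a bystander. Origin: centre of its underside.
- vial_on_plate: small glass vial with black cap, 22 mm across, 56 mm high, standing on a stirring plate; loose, a bystander. Origin: centre of its underside.
- jar_beside: glass sample jar with black cap, 45 mm across, 61 mm high, on the worktop just right of the stirrer; loose, a bystander. Origin: centre of its underside.
- small_bottle: small white bottle with black cap, 32 mm across, 77 mm high, on the worktop just right of the stirrer; loose, a bystander. Origin: centre of its underside.
- bench_timer: small white timer lying face up, 58 x 62 x 20 mm, left of the stirrer; loose, a bystander. Origin: centre of its underside.

How it is judged:
By the outcome, as a careful person would: the job done as asked, in the order asked, and still so for the second after the job is handed in, with the robot touching nothing.
It also fails if it takes over 51 s, if anything falls off the work surface, if the arm or the gripper's body presses on something with over 40 N, if the wrist force passes 120 N, or if a joint passes its speed limit or range.

## Working session

There is one attempt and no reset: what is moved stays moved. The work goes in short steps, Python scripts to look and compute and a tool call to move; the robot and the scene stay as the last step left them, time stands still between calls to the robot, and variables do not carry over. Pictures are saved under pics/ and viewed, at most 10 in all, crops included, and the job is handed in when it is done.

Besides the shell and the picture viewer there is one more tool, called after "Emit:" by a JSON object that holds its "name" and its "arguments", one argument or row to a line. send_rows: Moves the arm, as the interface text tells. Its arguments: {"type":"object","properties":{"targets":{"type":"array"},"grip_force":{"type":"number"}},"required":["targets"]}

```bash
mkdir -p pics; cat > h.py <<'E'
from workcell import env, optics
import numpy as np, cv2
def world(cam,uv,d):
    c=optics.camera_info(cam);K=np.array(c["camera_matrix"]);R=np.array(c["R"]);t=np.array(c["t"]).ravel()
    p=np.linalg.inv(K)@np.array([uv[0],uv[1],1.])*d
    return R.T@(p-t)
def onplane(cam,uv,z):
    a=world(cam,uv,100.);b=world(cam,uv,1000.)
    return a+(b-a)*(z-a[2])/(b[2]-a[2])
E
python3 - <<'E'
from h import *
s=env.state();print(s["time_s"],s["ee_pos"],s["ee_rot"],s["force"],s["gripper_width"])
ims=[]
for c in("top","scene"):
    im,d=optics.grab_frame(c);np.save(f"{c}.npy",d)
    cv2.imwrite(f"pics/{c}0.png",im[:,:,::-1])
    for n in("key_1","stirrer"):
        for r in optics.silhouettes(c,n)[:6]:
            m=r["mask"];v=m&(d>0);ys,xs=np.nonzero(v)
            P=np.array([world(c,(x,y),d[y,x]) for x,y in zip(xs,ys)])
            print(c,n,round(r["conf"],2),np.round(r["at"]),m.sum(),np.round(np.median(P,0),1) if len(P) else None, np.round(P.min(0)),np.round(P.max(0)))
    for r in optics.place_of(c,"key_1"):
        print(c,"pt",round(r["conf"],2),np.round(r["at"],1),np.round(onplane(c,r["at"],58),1))
E
```

```text
0.0 [170.1834167  548.6954946  213.09819567] [-1.79895819e+02 -2.00302262e-03  1.62766877e+02] [-1.00673118 -0.39929897  0.48475225] 91.10550018829922
top key_1 0.69 [270. 230.] 155 [517.   28.9  58.3] [503.  17.  46.] [530.  41.  63.]
top key_1 0.61 [313. 225.] 147 [532.5 -65.5  58.6] [520. -78.  50.] [545. -53.  63.]
top key_1 0.48 [294. 226.] 183 [525.7 -19.1  58. ] [512. -34.  43.] [542.  -5.  63.]Traceback (most recent call last):
  File "<stdin>", line 10, in <module>
  File "h.py", line 4, in world
    c=optics.camera_info(cam);K=np.array(c["camera_matrix"]);R=np.array(c["R"]);t=np.array(c["t"]).ravel()
ValueError: time passes only in moves, steps and waits
```

```bash
cat > h.py <<'E'
from workcell import env, optics
import numpy as np, cv2
C={}
def world(cam,uv,d):
    if cam not in C: C[cam]=optics.camera_info(cam)
    c=C[cam];K=np.array(c["camera_matrix"]);R=np.array(c["R"]);t=np.array(c["t"]).ravel()
    uv=np.atleast_2d(uv);d=np.broadcast_to(d,len(uv))
    p=(np.c_[uv,np.ones(len(uv))]@np.linalg.inv(K).T)*d[:,None]
    return (p-t)@R
def onplane(cam,uv,z):
    a=world(cam,uv,100.)[0];b=world(cam,uv,1000.)[0]
    return a+(b-a)*(z-a[2])/(b[2]-a[2])
E
python3 - <<'E'
from h import *
s=env.state();print(s["time_s"])
for c in("top","scene"):
    im,d=optics.grab_frame(c)
    cv2.imwrite(f"pics/{c}0.png",im[:,:,::-1])
    for n in("key_1","stirrer"):
        for r in optics.silhouettes(c,n)[:6]:
            m=r["mask"];ys,xs=np.nonzero(m&(d>0))
            if len(xs)==0: continue
            P=world(c,np.c_[xs,ys],d[ys,xs])
            print(c,n,round(r["conf"],2),np.round(r["at"]),m.sum(),np.round(np.median(P,0),1),np.round(P.min(0)),np.round(P.max(0)))
            if n=="stirrer":
                Q=P[abs(P[:,2]-45)<4]
                print(" rect",cv2.minAreaRect(Q[:,:2].astype(np.float32)))
    for r in optics.place_of(c,"key_1"):
        print(c,"pt",round(r["conf"],2),np.round(r["at"],1),np.round(onplane(c,r["at"],58),1))
E
python3 -c "
import cv2
a=cv2.imread('pics/top0.png');b=cv2.imread('pics/scene0.png')
print(a.shape)
cv2.imwrite('pics/topc.png',cv2.resize(a[130:330,180:400],(770,600)[:2] and (660,600),interpolation=cv2.INTER_CUBIC))"
```

```text
0.15
top key_1 0.63 [271. 230.] 164 [517.2  28.9  58.2] [504.  15.  50.] [530.  41.  62.]
top key_1 0.59 [341. 220.] 161 [ 541.6 -112.5   54.6] [ 528. -127.   45.] [ 554. -100.   59.]
top key_1 0.56 [293. 226.] 163 [525.9 -19.1  58.6] [512. -31.  45.] [542.  -5.  64.]
top key_1 0.51 [319. 223.] 167 [532.6 -65.8  58.5] [520. -81.  47.] [547. -53.  64.]
top stirrer 0.84 [308. 202.] 7082 [580.9 -37.9  44.9] [ 480. -162.   -4.] [697.  86. 106.]
 rect ((580.6063842773438, -33.841148376464844), (169.38575744628906, 219.28810119628906), 9.927220344543457)
top stirrer 0.38 [270. 230.] 131 [517.2  28.9  58.5] [505.  17.  51.] [528.  41.  62.]
 rect ((0.0, 0.0), (0.0, 0.0), 0.0)
top pt 0.75 [270.4 231. ] [519.4  28.3  58. ]
top pt 0.62 [340.9 216.7] [ 549.9 -113.9   58. ]
top pt 0.53 [293.9 224.7] [532.6 -18.9  58. ]
top pt 0.53 [318.3 222.1] [538.4 -68.1  58. ]
scene key_1 0.67 [306. 262.] 236 [ 540.9 -114.9   53.7] [ 528. -128.   42.] [563. -95.  58.]
scene key_1 0.67 [288. 250.] 239 [530.8 -69.3  57.4] [519. -82.  42.] [548. -53.  61.]
scene key_1 0.6 [247. 226.] 195 [513.1  22.6  56.9] [503.  11.  44.] [529.  39.  61.]
scene key_1 0.49 [266. 237.] 196 [522.  -22.2  57.6] [511. -34.  46.] [537.  -7.  61.]
scene stirrer 0.66 [296. 238.] 7464 [571.8 -62.   44.3] [ 479. -157.   -2.] [679. 113.  51.]
 rect ((580.6016845703125, -34.383819580078125), (169.5281219482422, 219.71665954589844), 9.512645721435547)
scene pt 0.75 [269.7 233.3] [532.5 -21.2  58. ]
scene pt 0.73 [248.7 223.4] [519.2  22.5  58. ]
scene pt 0.6 [284.1 245.9] [532.4 -60.4  58. ]
scene pt 0.46 [306.7 258.2] [ 543.3 -106.6   58. ]
(420, 560, 3)
```

View pics/topc.png

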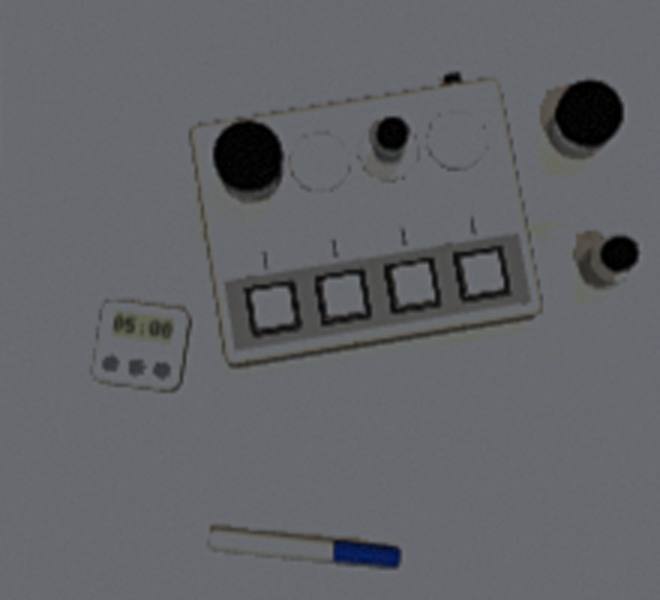

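View pics/scene0.png

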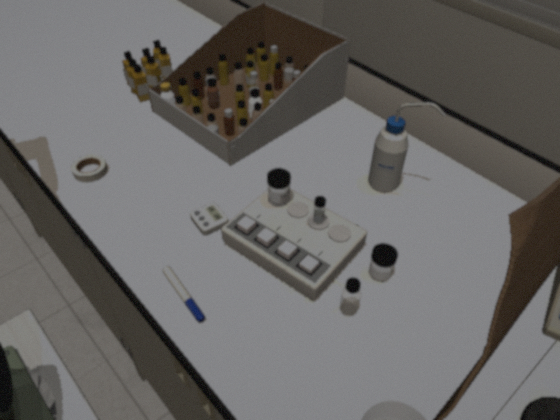

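The top view shows the four keys at about (272,307), (343,296), (413,285) and (482,273) in the crop. Depth puts the right-hand key at 54.6 mm and the other three at about 58.4 mm, so the right-hand one is latched. The scene view agrees, and nothing tall stands between the arm and the keys.

Emit:
{"name": "send_rows", "arguments": {
  "targets": [
    [[0,0,0.06,0.124,-0.186,0,1],[0,0,0.06,0.124,-0.186,0,1],[0,0,0.06,0.124,-0.186,0,1],[0,0,0.06,0.124,-0.186,0,1],[0,0,0.06,0.124,-0.186,0,1],[0,0,0,0.124,-0.186,0,1],[0,0,0,0.124,-0.186,0,1],[0,0,0,0.124,-0.186,0,1],[0,0,0,0.124,-0.186,0,1],[0,0,0,0.124,-0.186,0,1],[0,0,0,0.124,-0.186,0,1],[0,0,0,0.124,-0.186,0,1]]
  ],
  "grip_force": 10
}}

```text
time_s: 1.75
ee_pos: [468.8, 101.1, 214.3]
ee_rot: [180.0, 0.0, -170.2]
force: [0.5, 0.3, 0.1]
gripper_width: 0.8
gripper_force: 0.0
```

Emit:
{"name": "send_rows", "arguments": {
  "targets": [
    [[0,0,0,0,0,0,1],[0,0,0,0,0,0,1],[0,0,0,0,0,0,1]]
  ]
}}

```text
time_s: 2.05
ee_pos: [467.4, 103.4, 213.9]
ee_rot: [180.0, -0.0, -170.2]
force: [-0.4, -0.2, 0.4]
gripper_width: 1.0
gripper_force: 0.0
```

Emit:
{"name": "send_rows", "arguments": {
  "targets": [
    [[0,0,0,0.125,-0.187,0,1],[0,0,0,0.122,-0.187,-0.1,1],[0,0,0,0,0,-0.2,1],[0,0,0,0,0,-0.2,1],[0,0,0,0,0,-0.15,1],[0,0,0,0,0,-0.05,1],[0,0,0,0,0,0,1],[0,0,0,0,0,0,1],[0,0,0,0,0,0,1],[0,0,0,0,0,0,1]]
  ]
}}

```text
time_s: 3.05
ee_pos: [518.4, 28.2, 75.5]
ee_rot: [-180.0, 0.2, -170.2]
force: [-0.6, 0.5, 0.8]
gripper_width: 0.9
gripper_force: 0.0
```

```bash
python3 - <<'E'
from h import *
for i in range(6):
    im,d=optics.grab_frame("scene" if i%2 else "top")
    s=env.state();print(s["time_s"],np.round(s["ee_pos"],2),np.round(s["force"],2),np.round(s["qpos"],2))
    if i<2: cv2.imwrite(f"pics/chk{i}.png",cv2.resize(im[170:330,180:400,::-1],None,fx=3,fy=3,interpolation=cv2.INTER_CUBIC))
E
```

```text
3.1 [518.12  28.11  75.23] [0.73 0.24 0.11] [ 1.830e+00  2.081e+01  1.083e+02  1.000e-02  5.074e+01 -9.795e+01]
3.15 [517.92  28.04  74.95] [ 0.97  0.07 -0.06] [ 1.8300e+00  2.0830e+01  1.0832e+02  1.0000e-02  5.0740e+01 -9.7950e+01]
3.2 [517.77  28.    74.73] [ 0.41 -0.31  0.3 ] [ 1.8200e+00  2.0840e+01  1.0834e+02  1.0000e-02  5.0730e+01 -9.7950e+01]
3.25 [517.6   27.98  74.52] [-0.32 -0.11 -0.84] [ 1.8200e+00  2.0860e+01  1.0835e+02  1.0000e-02  5.0730e+01 -9.7940e+01]
3.3 [517.52  27.95  74.34] [-0.34  0.17  0.36] [ 1.8200e+00  2.0870e+01  1.0836e+02  1.0000e-02  5.0730e+01 -9.7950e+01]
3.35 [517.48  27.92  74.23] [ 0.41 -0.18 -1.03] [ 1.8100e+00  2.0880e+01  1.0836e+02  1.0000e-02  5.0730e+01 -9.7950e+01]
```

View pics/chk1.png

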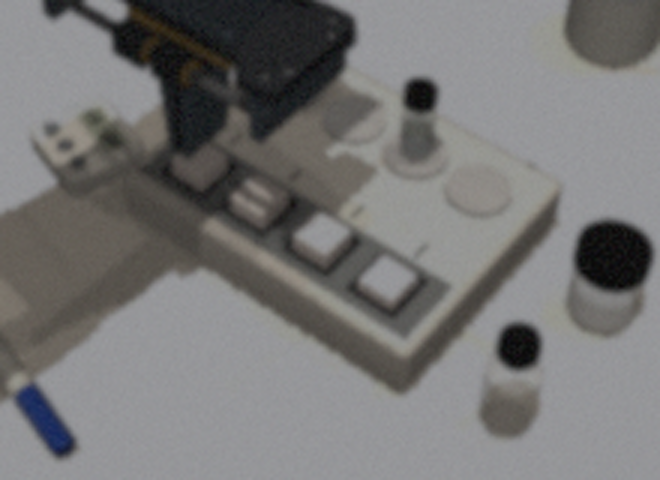

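The fingers stand right over the left-hand key, at about (195,170) in the crop. I'll go down slowly and feel for it.

Emit:
{"name": "send_rows", "arguments": {
  "targets": [
    [[0,0,0,0,0,-0.03,1],[0,0,0,0,0,-0.03,1],[0,0,0,0,0,-0.01,1],[0,0,0,0,0,-0.005,1],[0,0,0,0,0,-0.005,1],[0,0,0,0,0,-0.0025,1],[0,0,0,0,0,-0.0025,1],[0,0,0,0,0,0,1],[0,0,0,0,0,0,1],[0,0,0,0,0,0,1]]
  ]
}}

```text
time_s: 4.35
ee_pos: [517.3, 28.0, 57.1]
ee_rot: [180.0, 0.0, -170.2]
force: [-2.2, -0.1, 1.6]
gripper_width: 0.5
gripper_force: 1.1
```

```bash
cat > f.py <<'E'
from h import *
import sys
F=[];Z=[]
for i in range(8):
    im,d=optics.grab_frame("scene"); s=env.state();F.append(s["force"]);Z.append(s["ee_pos"])
print(s["time_s"],"F",np.round(np.mean(F,0),2),"z",np.round(np.array(Z)[:,2],2),np.round(Z[-1],2))
E
python3 f.py
```

```text
4.75 F [-1.84 -0.04  2.26] z [57.05 57.05 57.03 57.02 57.02 57.   56.99 57.  ] [517.39  28.03  57.  ]
```

Fz of 2.3 N at 57.0 mm matches the key's spring, which should give 2.1 N at 2 mm of sink. On to key 2.

Emit:
{"name": "send_rows", "arguments": {
  "targets": [
    [[0,0,0,0,0,0.04,1],[0,0,0,0,0,0.04,1],[0,0,0,0,0,0,1],[0,0,0,0.02,-0.118,0,1],[0,0,0,0.021,-0.118,0,1],[0,0,0,0,0,0,1],[0,0,0,0,0,0,1],[0,0,0,0,0,0,1],[0,0,0,0,0,0,1]]
  ]
}}

```text
time_s: 5.65
ee_pos: [525.4, -18.5, 72.9]
ee_rot: [180.0, -0.0, -170.2]
force: [0.5, -0.8, -0.5]
gripper_width: 0.4
gripper_force: 0.0
```

Emit:
{"name": "send_rows", "arguments": {
  "targets": [
    [[0,0,0,0,0,-0.03,1],[0,0,0,0,0,-0.025,1],[0,0,0,0,0,-0.01,1],[0,0,0,0,0,-0.005,1],[0,0,0,0,0,-0.005,1],[0,0,0,0,0,-0.005,1],[0,0,0,0,0,0,1],[0,0,0,0,0,0,1],[0,0,0,0,0,0,1]]
  ]
}}

```text
time_s: 6.55
ee_pos: [525.5, -19.2, 57.1]
ee_rot: [180.0, 0.0, -170.2]
force: [-1.3, 0.1, 2.2]
gripper_width: 0.3
gripper_force: 1.1
```

```bash
python3 f.py
```

```text
6.95 F [-0.99  0.62  2.16] z [57.1  57.05 57.03 57.01 57.03 56.98 56.98 56.96] [525.5  -19.21  56.96]
```

Same feel on key 2. On to key 3.

Emit:
{"name": "send_rows", "arguments": {
  "targets": [
    [[0,0,0,0,0,0.04,1],[0,0,0,0,0,0.04,1],[0,0,0,0,0,0,1],[0,0,0,0.02,-0.118,0,1],[0,0,0,0.021,-0.118,0,1],[0,0,0,0,0,0,1],[0,0,0,0,0,0,1],[0,0,0,0,0,0,1],[0,0,0,0,0,0,1]]
  ]
}}

```text
time_s: 7.85
ee_pos: [533.5, -65.7, 72.9]
ee_rot: [180.0, -0.0, -170.2]
force: [-0.1, 0.3, 0.4]
gripper_width: 0.7
gripper_force: 0.0
```

Emit:
{"name": "send_rows", "arguments": {
  "targets": [
    [[0,0,0,0,0,-0.03,1],[0,0,0,0,0,-0.025,1],[0,0,0,0,0,-0.01,1],[0,0,0,0,0,-0.005,1],[0,0,0,0,0,-0.005,1],[0,0,0,0,0,-0.005,1],[0,0,0,0,0,0,1],[0,0,0,0,0,0,1],[0,0,0,0,0,0,1]]
  ]
}}

```text
time_s: 8.75
ee_pos: [533.7, -66.4, 57.1]
ee_rot: [180.0, -0.0, -170.2]
force: [-2.1, 1.0, 2.1]
gripper_width: 0.4
gripper_force: 1.1
```

```bash
python3 f.py
```

```text
9.15 F [-1.59  0.97  2.31] z [57.08 57.07 57.03 57.02 57.   56.98 56.98 56.97] [533.72 -66.4   56.97]
```

Emit:
{"name": "send_rows", "arguments": {
  "targets": [
    [[0,0,0,0,0,0.04,1],[0,0,0,0,0,0.04,1],[0,0,0,0,0,0,1],[0,0,0,0.02,-0.118,0,1],[0,0,0,0.021,-0.118,0,1],[0,0,0,0,0,-0.03,1],[0,0,0,0,0,-0.02,1],[0,0,0,0,0,-0.01,1],[0,0,0,0,0,0,1],[0,0,0,0,0,0,1],[0,0,0,0,0,0,1],[0,0,0,0,0,0,1]]
  ]
}}

```text
time_s: 10.35
ee_pos: [542.1, -113.4, 61.2]
ee_rot: [-180.0, 0.0, -170.2]
force: [0.0, -0.1, 0.2]
gripper_width: 0.4
gripper_force: 0.0
```

```bash
python3 f.py
```

```text
10.75 F [ 0.02 -0.14  0.19] z [61.18 61.13 61.11 61.06 61.01 61.03 61.   60.99] [ 541.96 -113.63   60.99]
```

Key 3 is tapped as well. Now I'll feel for the latched one in small steps.

Emit:
{"name": "send_rows", "arguments": {
  "targets": [
    [[0,0,0,0,0,-0.015,1],[0,0,0,0,0,-0.0075,1],[0,0,0,0,0,-0.005,1],[0,0,0,0,0,0,1],[0,0,0,0,0,0,1],[0,0,0,0,0,0,1],[0,0,0,0,0,0,1]]
  ]
}}

```text
time_s: 11.45
ee_pos: [542.0, -113.6, 55.5]
ee_rot: [180.0, 0.0, -170.2]
force: [-0.4, 0.0, -0.1]
gripper_width: 0.5
gripper_force: 0.0
```

```bash
python3 f.py
```

```text
11.85 F [-0.23 -0.19  0.04] z [55.44 55.46 55.47 55.47 55.48 55.46 55.49 55.48] [ 541.98 -113.6    55.48]
```

Emit:
{"name": "send_rows", "arguments": {
  "targets": [
    [[0,0,0,0,0,-0.0015,1],[0,0,0,0,0,0,1],[0,0,0,0,0,0,1]]
  ]
}}

```text
time_s: 12.15
ee_pos: [542.0, -113.6, 55.3]
ee_rot: [180.0, 0.0, -170.2]
force: [0.2, 0.1, 1.7]
gripper_width: 0.8
gripper_force: 0.9
```

```bash
python3 f.py
```

```text
12.55 F [-0.18  0.29  2.37] z [55.31 55.31 55.33 55.33 55.32 55.3  55.29 55.29] [ 542.02 -113.61   55.29]
```

Contact is firm at 2.4 N, which is under the 3 N release, so that tap is done. I'll lift clear, then press to the stop.

Emit:
{"name": "send_rows", "arguments": {
  "targets": [
    [[0,0,0,0,0,0.03,1],[0,0,0,0,0,0.02,1],[0,0,0,0,0,0,1],[0,0,0,0,0,0,1],[0,0,0,0,0,0,1],[0,0,0,0,0,0,1]]
  ]
}}

```text
time_s: 13.15
ee_pos: [541.8, -113.6, 65.0]
ee_rot: [180.0, -0.0, -170.2]
force: [-0.2, -0.5, -0.9]
gripper_width: 0.5
gripper_force: 0.0
```

Emit:
{"name": "send_rows", "arguments": {
  "targets": [
    [[0,0,0,0,0,-0.03,1],[0,0,0,0,0,-0.02,1],[0,0,0,0,0,-0.005,1],[0,0,0,0,0,-0.005,1],[0,0,0,0,0,-0.005,1],[0,0,0,0,0,-0.003,1],[0,0,0,0,0,0,1],[0,0,0,0,0,0,1],[0,0,0,0,0,0,1]]
  ]
}}

```text
time_s: 14.05
ee_pos: [541.8, -113.6, 52.2]
ee_rot: [180.0, -0.0, -170.2]
force: [-2.6, 0.3, 7.7]
gripper_width: 0.4
gripper_force: 3.5
```

```bash
python3 f.py
```

```text
14.45 F [-2.17  0.33  6.9 ] z [52.25 52.23 52.26 52.24 52.24 52.24 52.26 52.26] [ 541.83 -113.56   52.26]
```

The key is at its stop with 6.9 N. I'll press a little further for margin, let go, and lift clear.

Emit:
{"name": "send_rows", "arguments": {
  "targets": [
    [[0,0,0,0,0,-0.001,1],[0,0,0,0,0,0,1],[0,0,0,0,0,0.03,1],[0,0,0,0,0,0.05,1],[0,0,0,0,0,0.2,1],[0,0,0,-0.1,0,0.2,1],[0,0,0,-0.2,0,0.1,1],[0,0,0,-0.2,0,0,1],[0,0,0,-0.2,0,0,1],[0,0,0,0,0,0,1],[0,0,0,0,0,0,1]]
  ]
}}

```text
time_s: 15.55
ee_pos: [402.0, -113.7, 168.1]
ee_rot: [-180.0, 0.1, -170.3]
force: [0.4, -0.0, -0.7]
gripper_width: 0.5
gripper_force: 0.0
```

```bash
python3 - <<'E'
from h import *
for c in("top","scene"):
    im,d=optics.grab_frame(c)
    for r in optics.silhouettes(c,"key_1")[:6]:
        ys,xs=np.nonzero(r["mask"]&(d>0)); P=world(c,np.c_[xs,ys],d[ys,xs])
        print(c,round(r["conf"],2),len(xs),np.round(np.median(P,0),1))
cv2.imwrite("pics/end.png",im[:,:,::-1]);s=env.state();print(s["time_s"],s["ee_pos"])
E
```

```text
top 0.76 176 [ 541.  -112.8   58.7]
top 0.55 168 [525.7 -19.1  58. ]
top 0.51 158 [515.6  27.1  58.3]
top 0.47 144 [532.5 -65.3  58.6]
scene 0.75 216 [ 537.4 -116.6   57.6]
15.75 [ 403.23005497 -113.77004755  167.42563476]
```

View pics/end.png

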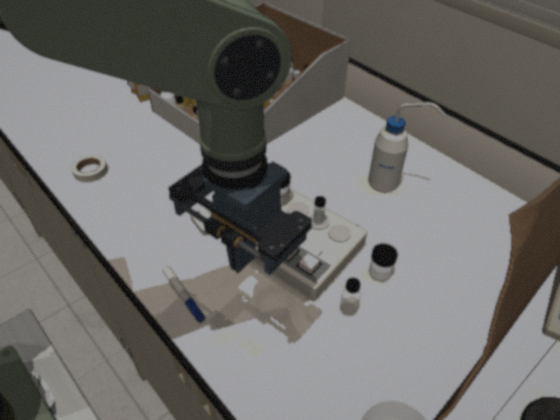

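The top view puts all four keys at about 58.4 mm, so all are up. In the final picture the right-hand key at (310,262) stands up, the arm is clear of everything, and the vial, jars and bottle that show are where they were.

```bash
python3 -c "
from workcell import env
print(env.job_done())"
```

```text
the job is handed in; nothing more can be done
None
```

I tapped all four keys lightly from left to right, then pressed the latched right-hand key to its stop and let it go; the top camera then showed all four keys up, nothing else was touched, and I handed the job in at about 16 s.

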